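# Fit the thermometer into its clip and hold the clip open over the milk pitcher's rim

### The job

Get the milk thermometer ready: take it out of its charging stand and slide it stem first down through the sleeve of the spring clip, until its head sits on the sleeve, while the clip still sits on the blue tumbler. Then squeeze the clip's two red handles together, lift clip and thermometer off the tumbler, and lower the gaping jaws well over the rim of the steel pitcher, stem hanging inside the pitcher. Finish holding it there, still squeezed open, with neither clip nor stem touching the steel, because I will set the height by eye before it may bite; leave the tumbler, the pitcher and the things round about standing where they are.

Things in the scene. Friction and masses are not known exactly. Their poses are not given: they have to be found in the camera images.
- dock: the thermometer's charging stand: black block 46 x 46 mm, 60 mm high (on a 56 mm foot), fixed; its upright bore, 9 mm wide and 38 mm deep, is in the middle of the top. Origin at the centre of its underside, z up
- thermometer: cordless thermometer, 30 g, standing stem down in the stand: round black head with a red band, 14 mm across and 14 mm high, on a steel stem 6 mm thick and 62 mm long whose last 12 mm taper to a point. Origin at the centre of the head's underside (top of the stem); z points up from stem to head
- thermometer_tip (a point): point of the thermometer's stem, 62 mm below its origin
- tumbler: loose dark blue round tumbler, 72 mm across, 85 mm high, wall 4 mm, inner floor 6 mm up, 0.4 kg; the clip sits on its rim. Origin at the centre of its underside, z up
- clip: steel spring clip, 65 g, 20 mm wide. Origin on the rim it sits on, between the jaws, under a saddle that rests on the rim; z up along the handles; x from the wall into the vessel, to the sleeve; y along the hinge. One upright leaf: inner jaw, pad face at x = +2 mm, down to z = -24 mm; above it the inner red handle, outer face x = +8.6 mm, z = 24 to 58 mm. The outer leaf is the lever
- clip_lever (a joint): hinge (at clip x = -6, z = 10 mm) of the lever: about 0 gripping the tumbler's wall, 0.45 when the handles are squeezed parallel (stop), -0.13 shut on nothing. At 0 its red handle leans out, top at clip x = -41, z = 53 mm; at 0.45 it is upright, outer face x = -19 mm. A spring: 4 N at the handles starts it, about 10 N holds it open: grip with 15 to 25 N
- clip_sleeve (a point): centre of the top of the clip's upright sleeve (clip x = +27, y = 0, z = +2 mm; bore 9 mm, flared to 13 mm at the top, 20 mm long). The thermometer's origin comes here when seated; its head then reaches clip z = 16 mm, so fingertips that squeeze the handles must stay above that
- clip_grip (a point): middle between the handles when fully squeezed (clip x = -5.2, z = 42 mm); fingers close along the clip's x, from above. The handles measure 50 mm over their outer faces at rest (middle at clip x = -16 mm) and 27.6 mm fully squeezed: the inner leaf stays, so the middle shifts 11 mm as they close
- clip_jaw_in (a point): lower end of the inner jaw's pad face (clip x = +2, z = -24 mm)
- clip_jaw_out (a point): lower end of the outer jaw's pad face, on the lever; fully open it stands about 18 mm from clip_jaw_in. 8 mm below the saddle the open jaws leave clip x = -10 to +2 mm free for a wall
- pitcher: loose round grey steel milk pitcher, 85 mm high, 94 mm across its belly, 88 mm outside at the rim, wall 3 mm, inner floor 5 mm up, 0.4 kg; a loop handle reaching 86 mm out at its +y side, a small pouring lip at -y. Origin at the centre of its underside, z up
- pitcher_rim (a point): centre of the pitcher's mouth, level with its rim
- mug: white mug, 70 mm high, bystander
- cinnamon: spice jar with a yellow cap, 100 mm high, bystander
- pod_a: white coffee capsule, 43 mm high, bystander
- pod_b: coffee capsule with an orange lid, 43 mm high, bystander

How it is judged (in metres and radians):
On the way, in this order (a step that is already met when the one before it is completed fails the run):
1. the thermometer is fully down in the clip's sleeve, let go, the clip still on the tumbler (distance between thermometer and clip_sleeve below 0.004 m and angle between the z axis of thermometer and the z axis of clip, either way round below 0.2 rad and contact force between the fingers and thermometer below 0.1 N and contact force between clip and tumbler above 0.3 N), for 0.2 s.
2. the clip is squeezed open and lifted clear of the tumbler with the thermometer in it (value of joint clip_lever above 0.3 rad and z of clip_jaw_in in the frame of tumbler above 0.092 m and contact force between clip and tumbler below 0.05 N and distance between thermometer and clip_sleeve below 0.008 m), for 0.1 s.
At the end, for the whole second after the job is handed in: The robot holds the clip squeezed open (lever past 0.36 rad), one jaw inside and one outside the pitcher's rim, both ends at least 8 mm below it, the thermometer in the sleeve, its tip 30 mm or more down in the pitcher, neither touching the pitcher; pitcher and tumbler upright, all still (value of joint clip_lever above 0.36 rad and contact force between the fingers and clip above 3 N and horizontal distance between each of clip_jaw_in, thermometer_tip and pitcher_rim below 0.041 m and horizontal distance between clip_jaw_out and pitcher_rim between 0.044 and 0.07 m and z of each of clip_jaw_in, clip_jaw_out in the frame of pitcher_rim below -0.008 m and contact force between each of clip, thermometer and pitcher below 0.2 N and distance between thermometer and clip_sleeve below 0.008 m and z of thermometer_tip in the frame of pitcher_rim below -0.03 m and angle between each of pitcher, tumbler's own z axis and vertical below 0.1 rad and linear speed of clip below 0.03 m/s); the arm keeps its last pose, push and grip.
It fails at once if the pitcher is pushed more than 30 mm or tipped (distance of pitcher from where it was at the start of the episode above 0.03 m or angle between pitcher's own z axis and vertical above 0.3 rad).
It fails at once if the tumbler is pushed more than 50 mm or tipped (distance of tumbler from where it was at the start of the episode above 0.05 m or angle between tumbler's own z axis and vertical above 0.3 rad).
It fails at once if a bystander is moved more than 20 mm (distance of any of mug, cinnamon, pod_a, pod_b from where it was at the start of the episode above 0.02 m).
It also fails if it takes over 61 s, if anything falls off the work surface, if the arm or the gripper's body presses on something with over 40 N, if the wrist force passes 120 N, or if a joint passes its speed limit or range.

### The arm

A 6-joint arm with a two-finger parallel gripper is mounted at the origin on a cart in front of the work surface, level with it; the furniture and walls round the work are solid. World frame = base frame: x ahead of the robot, y to its left, z up, the work surface at z = 0. Lengths are in mm, angles in rad, forces in N, time in s.
With the tool pointing down it reaches from about 350 to 925 mm from the base axis. Payload 6.4 kg.
Tool frame: the origin (TCP) lies on the mounting face of the last link; the fingertips stand 173 mm ahead of it and the grasp point (between the pads) lies 155 mm ahead of it; z points along the fingers, y is the line along which they close (so a half turn about z gives the same grasp; the last joint's range is limited). The gripper opens to 85 mm and grips with 20 to 120 N. Pads are 22 mm wide; open, the fingers measure 114 mm over their backs; the gripper's body (76 mm by 85 mm) begins 54 mm behind the grasp point. The pads swing forward as they close: fully open they stand 13 mm farther back than shut.
Start: joints at [-0.174, 0.245, 1.558, -0, 1.339, -0.174], TCP at [650.012, 0.004, 404.69] pointing down, gripper open.
Joint ranges: [-3.13, 3.13], [-1.02, 2.26], [0.13, 2.54], [-0.95, 4.09], [0.21, 2.88], [-2.74, 2.74]. Speed limits (rad/s): [2.57, 2.57, 3.14, 3.14, 3.14, 3.14].

### API

Orientations are given as a unit quaternion [x, y, z, w].
In Python, from bench import ctrl, optics gives the robot as it stands.
- The arm moves only by the tool jog_arm, never from a script. Its argument "deltas" is a list of rows, each a list of 7 numbers: the opening, from 0 (shut) to 1 (fully open), then the shift along the tool's x, y, z in units of 0.25 m (1.0 is 0.25 m), then the turn, a rotation vector about the tool's x, y, z in units of 0.5 rad (1.0 is 0.5 rad). A call has 1 to 20 rows; each row shifts and turns the commanded pose from where the row before left it, along the tool's axes as they then stand; what a row does not reach is not made up. A row lasts 1/8 s, in which the tool goes at most 62.5 mm and 10.7 degrees, less where a joint would pass 70% of its speed; a pose out of reach is approached as far as the arm can. A call with a number of a shift or a turn outside -1 to 1 is refused whole. A call with a gripper value outside its range is refused whole. The fingers move at their own pace and stop on an object; "force" is the grip in N (left out, the last holds). Time passes only in rows, so rows that do not move let the fingers close. It gives the time, the measured TCP pose, the force, the opening and the grip force at its end, in the units of the state.
- ctrl.observe(): the state, without advancing time (a new reading comes with each control period).
- optics.get_image(name): name is "scene" or "side" or "wrist"; returns the picture (420x560x3 uint8, red, green, blue); there is no depth.
- optics.camera_info(name): a dict with "mtx" (3x3 intrinsics, pixels), "rvec" (rotation vector, rad) and "tvec" (3), from world to camera coordinates, as OpenCV has them. Camera axes: x right, y down, z forward; pixel columns grow to the right and rows downward; lengths in mm; the calibration is good to about 2 mm. A picture is of the moment at which its call begins: read the wrist's pose just before it. camera_info takes no time and is no camera call; for the wrist camera it gives the pose at the moment of the call.
- ctrl.close_job(): hands the job in; it is judged then, once.
The state is a dict: "t": time; "joints": joint angles; "qd": joint speeds; "tau": joint torques, N m; "position": TCP position; "orientation": TCP orientation; "contact_force": force on the tool from outside, world axes, zero at the start; "wrist_torque": the same for the moment, N m; "finger_gap": finger opening in mm; "gripper_force": force on a finger pad.
Only numpy, scipy, OpenCV 4.12 (cv2) and the standard library are available. Lean on these libraries where they do the work, as an engineer would, in place of code of your own. Each camera call takes 0.05 s, during which the arm holds its last target. There are 200 camera calls.

## Working session

There is one attempt and no reset: what is moved stays moved. The work goes in short steps, Python scripts to look and compute and a tool call to move; the robot and the scene stay as the last step left them, time stands still between calls to the robot, and variables do not carry over. Pictures are saved under pics/ and viewed, at most 10 in all, crops included, and the job is handed in when it is done.

Besides the shell and the picture viewer there is one more tool, called as name([rows], argument=value, ...), one row to a line, values as JSON. jog_arm: Moves the arm, as the interface text tells. Shifts and turns lie within -1 to 1; 1 stands for 0.25 m of shift or 0.5 rad of turn. Its arguments: {"type":"object","properties":{"deltas":{"type":"array","items":{"type":"array","items":{"type":"number","minimum":-1,"maximum":1}}},"force":{"type":"number"}},"required":["deltas"]}

```bash
ls; mkdir -p pics; cat > h.py <<'E'
import numpy as np, cv2
from bench import ctrl, optics
from scipy.spatial.transform import Rotation as R
def cam(n):
    c=optics.camera_info(n); M=cv2.Rodrigues(np.array(c["rvec"],float))[0]
    return np.array(c["mtx"],float),M,np.array(c["tvec"],float).reshape(3)
def grab(n,f=None):
    c=cam(n); im=optics.get_image(n)
    if f: cv2.imwrite("pics/"+f,im[:,:,::-1])
    return im,c
def ray(c,u,v):
    K,M,t=c; d=M.T@np.linalg.solve(K,[u,v,1.]); return -M.T@t, d/np.linalg.norm(d)
def onz(c,u,v,z):
    o,d=ray(c,u,v); return o+d*(z-o[2])/d[2]
def tri(*obs):
    A=np.zeros((3,3));b=np.zeros(3)
    for c,u,v in obs:
        o,d=ray(c,u,v);P=np.eye(3)-np.outer(d,d);A+=P;b+=P@o
    p=np.linalg.solve(A,b); return p,[round(float(np.linalg.norm((np.eye(3)-np.outer(d,d))@(p-o))),1) for o,d in [ray(*x) for x in obs]]
def proj(c,p):
    K,M,t=c; q=K@(M@np.array(p,float)+t); return q[:2]/q[2]
E
python3 - <<'E'
from h import *
a,_=grab("scene","s0.png");b,_=grab("side","d0.png");w,_=grab("wrist","w0.png")
for n in("scene","side","wrist"):
    c=cam(n);print(n,(-c[1].T@c[2]).round(),c[1][2].round(2),c[0][0,0].round())
s=ctrl.observe();print(s)
E
```

```text
pics
scene [291. 737. 711.] [ 0.36 -0.63 -0.69] 448.0
side [ 242. -428.  668.] [ 0.37  0.68 -0.63] 429.0
wrist [650.  72. 373.] [-0.   -0.28 -0.96] 294.0
{'t': 0.15, 'joints': array([-1.74089802e-01,  2.45673961e-01,  1.55875809e+00,  1.01580022e-05,
        1.33869325e+00, -1.74122510e-01]), 'qd': array([ 0.00015234, -0.00225862, -0.00374932,  0.00032299, -0.00075868,
       -0.00090787]), 'tau': array([ 3.57137314e-04, -4.29984105e+01, -3.26552796e+01, -1.40693478e-04,
        3.52074814e-03,  1.27692519e-05]), 'position': array([6.49825730e+02, 4.39991963e-02, 4.03807312e+02]), 'orientation': array([ 7.07095838e-01,  7.07117308e-01, -4.35763719e-04, -6.30380864e-04]), 'contact_force': array([ 0.02788707,  0.17793487, -0.07030863]), 'wrist_torque': array([ 0.02025861, -0.00602569, -0.02455314]), 'gripper_force': 0.0, 'finger_gap': 85.29997153175862}
```

View pics/s0.png

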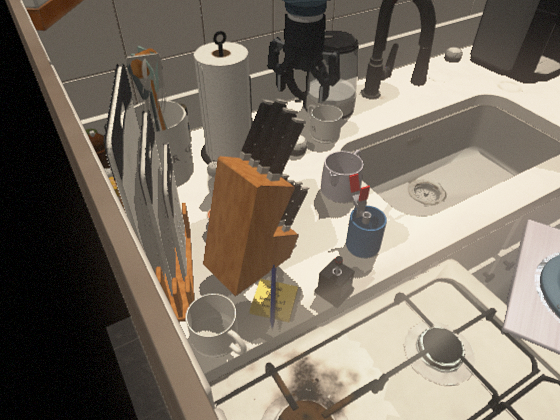

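View pics/d0.png

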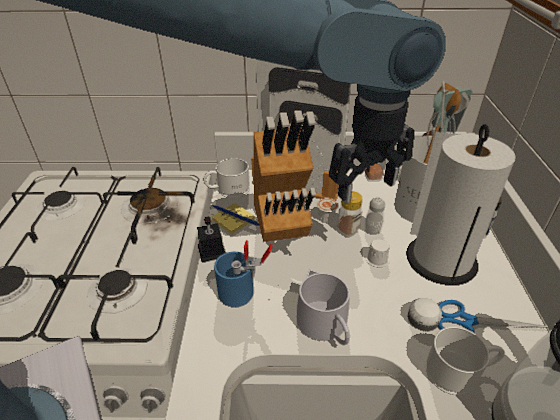

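View pics/w0.png

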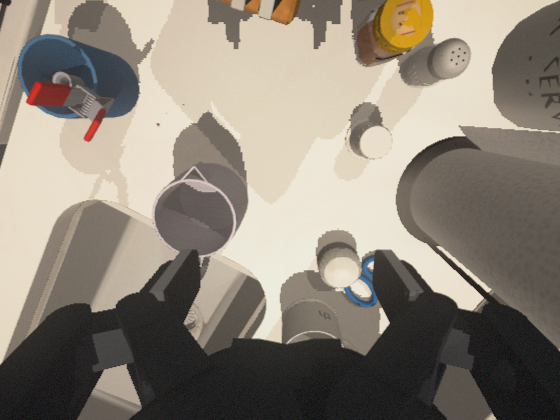

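The scene view shows the dock near (336,280), the thermometer at about (337,263), the tumbler at (366,230) with its red handles at (359,186), and the pitcher at (343,178). The side view shows the dock at (209,243), the tumbler at (235,280) and the pitcher at (324,300). In the wrist view the tumbler and clip are at (75,85), with the red handles at (48,94) and (95,128), and the pitcher rim at (195,218).

```bash
python3 - <<'E'
from h import *
S=cam("scene");D=cam("side");W=cam("wrist")
print("thermo",tri((S,337,263),(D,208,222)))
print("sleeve",tri((S,366,213),(D,238,266),(W,63,79)))
print("pitcher rim",onz(W,195,218,85),onz(S,343,163,85),onz(D,324,292,85))
print("handles wrist",onz(W,48,94,135),onz(W,95,130,135))
print("cinn",onz(W,405,20,100),"pod",onz(W,372,142,43),"knife",onz(W,270,5,100))
s=cv2.imread("pics/s0.png");d=cv2.imread("pics/d0.png")
a=cv2.resize(s[150:310,290:400],None,fx=3.6,fy=3.6,interpolation=cv2.INTER_CUBIC)
b=cv2.resize(d[200:340,190:300],None,fx=3.6,fy=3.6,interpolation=cv2.INTER_CUBIC)
o=np.zeros((576,800,3),np.uint8);o[:a.shape[0],:a.shape[1]]=a;o[:b.shape[0],400:400+b.shape[1]]=b
cv2.imwrite("pics/c0.png",o)
E
```

```text
thermo (array([446.82499509, 238.12873974,  82.87269776]), [0.3, 0.3])
sleeve (array([447.68316457,  96.80516415,  84.42050424]), [2.2, 3.9, 4.7])
pitcher rim [555.40976766 -33.11717769  85.        ] [552.12181784 -30.97503708  85.        ] [551.11421694 -39.11231646  85.        ]
handles wrist [468.42281781  85.67478388 135.        ] [499.4004207   58.91407233 135.        ]
cinn [747.53520427 144.99793916 100.        ] pod [745.10887281  41.04436951  43.        ] knife [637.08188196 155.66683196 100.        ]
```

View pics/c0.png

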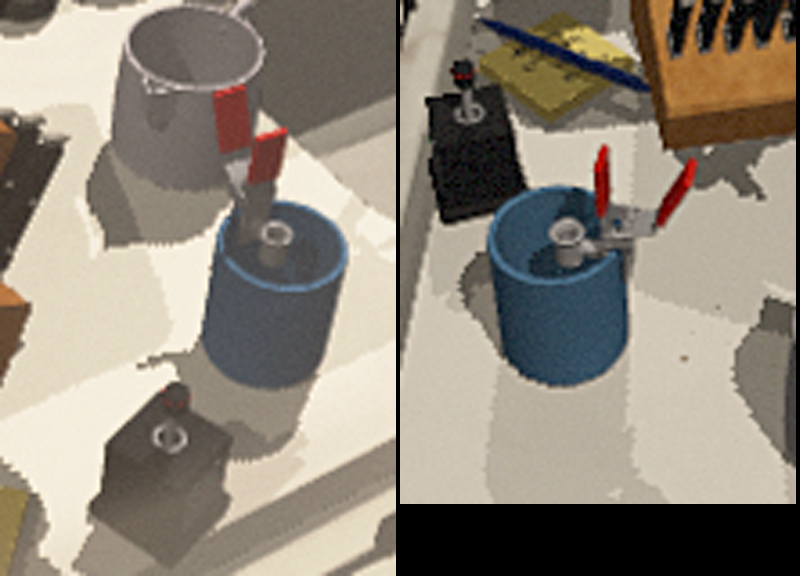

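The enlarged view shows the upright thermometer at scene (339,260) and side (207,220). The sleeve mouth is at scene (366.5,215) and side (236.7,265), and both handles are clear. I'll move the wrist camera over the dock and clip for a second, closer view.

jog_arm([
  [1,0.13,-0.2,0,0,0,0],
  [1,0.13,-0.2,0,0,0,0],
  [1,0.13,-0.2,0,0,0,0],
  [1,0,0,0,0,0,0],
  [1,0,0,0,0,0,0],
])

```text
t: 0.78
position: [500.2, 97.5, 405.0]
orientation: [0.707, 0.707, 0.0, 0.0]
contact_force: [0.3, -0.5, 0.8]
finger_gap: 85.4
gripper_force: 0.0
```

```bash
python3 - <<'E'
from h import *
print(ctrl.observe()["position"])
S=cam("scene");D=cam("side")
im,W=grab("wrist","w1.png")
np.savez("w1.npz",K=W[0],M=W[1],t=W[2])
print("thermo",tri((S,338.9,260.3),(D,207.2,220.3)), proj(W,tri((S,338.9,260.3),(D,207.2,220.3))[0]))
print("sleeve",tri((S,366.5,215),(D,236.7,265)), proj(W,tri((S,366.5,215),(D,236.7,265))[0]))
print("knife base",onz(D,266,237,0),onz(D,310,235,0),onz(S,235,292,0))
E
```

```text
[500.18932683  97.49125984 404.99686911]
thermo (array([444.87920561, 236.18804763,  89.71182714]), [0.5, 0.5]) [220.7603931   31.82477792]
sleeve (array([446.2810039 ,  96.50995338,  82.69676383]), [0.6, 0.6]) [232.10980682 187.07868517]
knife base [571.8376898  217.34813132   0.        ] [663.05469106 173.22723824   0.        ] [ 6.07029785e+02  3.34727937e+02 -1.13686838e-13]
```

View pics/w1.png

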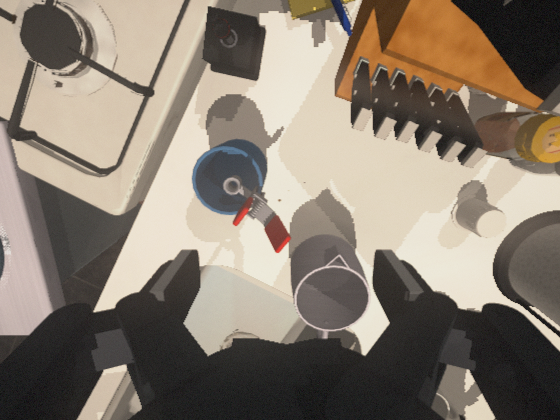

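In this wrist view the sleeve mouth is at about (232,186), as predicted. The inner handle is at (243,210), the lever at (277,234), and the dock is at (235,42). Next I'll get red-blob centroids in all three views.

```bash
python3 - <<'E'
from h import *
z=np.load("w1.npz");W=(z["K"],z["M"],z["t"]);S=cam("scene");D=cam("side")
rois={"s0":(300,400,150,310),"d0":(190,300,200,300),"w1":(190,310,10,260)}
for n,(a,b,c,d) in rois.items():
    im=cv2.imread(f"pics/{n}.png").astype(int);B,G,Rr=im[...,0],im[...,1],im[...,2]
    m=((Rr>45)&(Rr>1.9*G)&(Rr>1.9*B)).astype(np.uint8);k=np.zeros_like(m);k[c:d,a:b]=m[c:d,a:b]
    N,l,st,ce=cv2.connectedComponentsWithStats(k)
    print(n,[(st[i].tolist(),ce[i].round(1).tolist()) for i in range(1,N) if st[i][4]>2])
im=cv2.imread("pics/w1.png")
a=cv2.resize(im[0:90,190:280],None,fx=4.4,fy=4.4,interpolation=cv2.INTER_CUBIC)
b=cv2.resize(im[140:260,185:295],None,fx=3.6,fy=3.6,interpolation=cv2.INTER_CUBIC)
o=np.zeros((440,800,3),np.uint8);o[:396,:396]=np.clip(a.astype(float)*1.8,0,255);o[:432,402:798]=b
cv2.imwrite("pics/c1.png",o)
E
```

```text
s0 [([349, 174, 10, 18, 137], [353.9, 182.3]), ([361, 185, 9, 5, 18], [364.9, 187.2]), ([359, 191, 3, 9, 14], [359.9, 195.2])]
d0 [([205, 220, 5, 2, 7], [207.1, 220.7]), ([262, 234, 1, 3, 3], [262.0, 235.0]), ([263, 239, 2, 2, 3], [263.3, 239.7]), ([244, 240, 4, 20, 66], [245.6, 250.0]), ([261, 244, 12, 19, 74], [266.5, 252.8])]
w1 [([233, 207, 16, 19, 113], [240.6, 215.6]), ([268, 230, 23, 23, 196], [279.8, 241.5])]
```

View pics/c1.png

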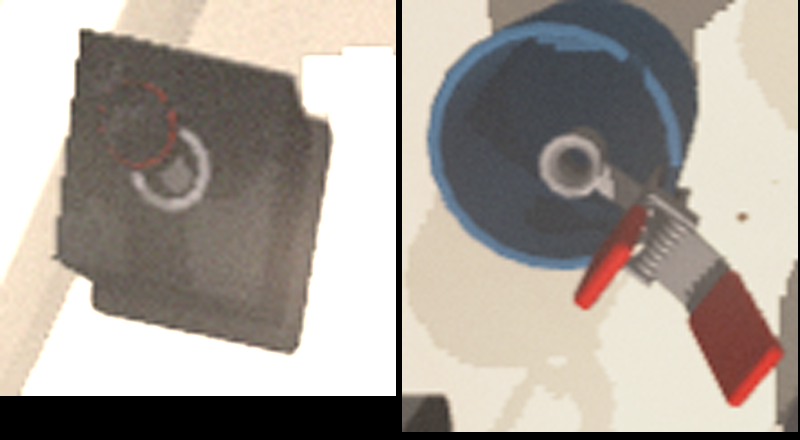

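The crop shows the thermometer head centre at wrist (221.4,27.7). The sleeve mouth is at (232.5,185.3), and the lever's top edge runs from (277.5,251.1) to (290,237.2).

```bash
python3 - <<'E'
from h import *
z=np.load("w1.npz");W=(z["K"],z["M"],z["t"]);S=cam("scene");D=cam("side")
h,e=tri((S,338.9,260.3),(D,207.2,220.5),(W,221.4,27.7));print("head",h,e)
s,e=tri((S,366.5,215),(D,236.7,265),(W,232.5,185.3));print("sleeve",s,e)
print("head@91 per cam",[onz(c,u,v,91).round(1) for c,u,v in((S,338.9,260.3),(D,207.2,220.5),(W,221.4,27.7))])
print("sleeve@87",[onz(c,u,v,87).round(1) for c,u,v in((S,366.5,215),(D,236.7,265),(W,232.5,185.3))])
a=onz(W,277.5,251.1,138);b=onz(W,290,237.2,138);L=(a+b)/2;sl=onz(W,232.5,185.3,87)
print("lever top",a,b,np.linalg.norm(a-b),L,"dist",np.linalg.norm((L-sl)[:2]))
x=(sl-L)[:2];print("yaw from lever",np.degrees(np.arctan2(x[1],x[0])),"from edge",np.degrees(np.arctan2(*(a-b)[[1,0]])))
# rims by ellipse: tumbler from blue top / pitcher bright rim
im=cv2.imread("pics/w1.png")
# base-of-dock check
print("dock socket ring",onz(W,190+172/4.4,168/4.4,60))
E
```

```text
head [445.13627281 237.57266549  89.63897606] [1.3, 1.2, 1.8]
sleeve [446.45774425  97.33984732  82.40166656] [1.1, 0.7, 1.0]
head@91 per cam [array([444.1, 237.4,  91. ]), array([444.7, 234.2,  91. ]), array([445.9, 239. ,  91. ])]
sleeve@87 [array([444.6, 101.1,  87. ]), array([445.4,  92.8,  87. ]), array([447.6,  99.4,  87. ])]
lever top [493.75088999  52.16758748 138.        ] [504.73106193  65.48932601 138.        ] 17.263629201322146 [499.24097596  58.82845675 138.        ] dist 65.71242139882432
yaw from lever 141.83848405435512 from edge -129.4963587601031
dock socket ring [446.66615971 237.70243915  60.        ]
```

jog_arm([
  [1,0.187,-0.072,0,0,0,0],
  [1,0.187,-0.072,0,0,0,0],
  [1,0.186,-0.072,0,0,0,0],
  [1,0,0,0.08,0,0,-0.356],
  [1,0,0,0.08,0,0,-0.356],
  [1,0,0,0.08,0,0,-0.356],
  [1,0,0,0.08,0,0,-0.356],
  [1,0,0,0,0,0,-0.356],
  [1,0,0,0,0,0,0],
  [1,0,0,0,0,0,0],
], force=20)

```text
t: 2.08
position: [446.9, 237.3, 325.0]
orientation: [0.335, 0.942, 0.0, 0.0]
contact_force: [-0.2, -1.0, 0.3]
finger_gap: 85.4
gripper_force: 0.0
```

```bash
python3 - <<'E'
from h import *
o=ctrl.observe();print(o["position"],o["joints"].round(2))
im,W=grab("wrist","w2.png");np.savez("w2.npz",K=W[0],M=W[1],t=W[2])
print(proj(W,(446,237.5,98)),proj(W,(446,237.5,84)),proj(W,(446,237.5,60)))
p=proj(W,(446,237.5,91)).astype(int);print(p)
x0,y0=max(p[0]-60,0),max(p[1]-60,0)
a=cv2.resize(im[y0:y0+120,x0:x0+120,::-1],None,fx=5,fy=5,interpolation=cv2.INTER_CUBIC);print(x0,y0)
cv2.imwrite("pics/c2.png",np.clip(a*1.6,0,255))
E
```

```text
[446.85131605 237.30182355 325.04851117] [ 0.26 -0.    1.99 -0.    1.16 -0.62]
[284.76801393 216.73237474] [284.82960206 210.39926175] [284.91947271 201.15785534]
[284 213]
224 153[ WARN:0@1.569] global loadsave.cpp:1063 imwrite_ Unsupported depth image for selected encoder is fallbacked to CV_8U.
```

View pics/c2.png

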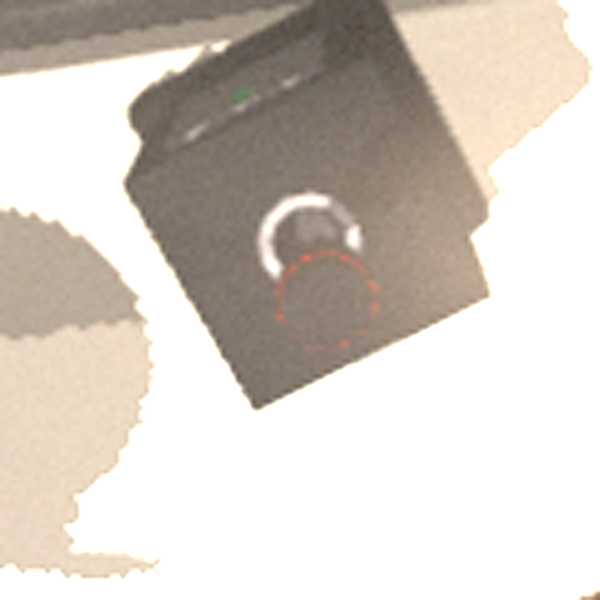

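The crop shows the head circle at wrist (289.6,213.0) and the socket ring at (286,201.4), so the thermometer leans slightly.

```bash
python3 - <<'E'
from h import *
z=np.load("w2.npz");W=(z["K"],z["M"],z["t"]);z=np.load("w1.npz");W1=(z["K"],z["M"],z["t"])
h=onz(W,289.6,213,93);r=onz(W,286,201.4,60);print(h,r)
print(tri((W,289.6,213),(W1,221.4,27.7)))
o=ctrl.observe();Q=R.from_quat(o["orientation"]);print(Q.as_matrix().round(3));print("tool frame",Q.inv().apply(h-o["position"]))
E
```

```text
[447.37881914 240.86554178  93.        ] [446.73104762 238.06403719  60.        ]
(array([446.86103245, 239.7393525 ,  91.77341996]), [1.2, 1.2])
[[-0.775  0.631  0.001]
 [ 0.631  0.775  0.   ]
 [-0.     0.001 -1.   ]]
tool frame [  1.76300632   3.0353076  232.07437067]
```

jog_arm([
  [1,0.006,0.01,0.09,0,0,0],
  [1,0,0,0.09,0,0,0],
  [1,0,0,0.088,0,0,0],
  [1,0,0,0,0,0,0],
  [0,0,0,0,0,0,0],
  [0,0,0,0,0,0,0],
  [0,0,0,0,0,0,0],
  [0,0,0,0,0,0,0],
  [0,0,0,0,0,0,0],
  [0,0,0,0,0,0,0],
  [0,0,0,0,0,0,0],
], force=20)

```text
t: 3.5
position: [446.5, 240.4, 257.9]
orientation: [0.334, 0.943, -0.0, 0.0]
contact_force: [-1.1, -1.2, 1.6]
finger_gap: 12.8
gripper_force: 20.4
```

jog_arm([
  [0,0,0,-0.04,0,0,0],
  [0,0,0,-0.08,0,0,0],
  [0,0,0,-0.1,0,0,0],
  [0,0,0,-0.1,0,0,0],
  [0,0,0,0,0,0,0],
  [0,0,0,0,0,0,0],
])

```text
t: 4.25
position: [446.0, 240.3, 336.8]
orientation: [0.334, 0.943, -0.0, -0.001]
contact_force: [-0.3, -0.5, -1.0]
finger_gap: 12.7
gripper_force: 20.1
```

```bash
python3 - <<'E'
from h import *
o=ctrl.observe();print(o["position"],o["finger_gap"],o["gripper_force"])
P=o["position"]
s,S=grab("scene");d,D=grab("side");w,W=grab("wrist","w3.png");np.savez("w3.npz",K=W[0],M=W[1],t=W[2])
cv2.imwrite("pics/s3.png",s[:,:,::-1]);cv2.imwrite("pics/d3.png",d[:,:,::-1])
o=np.zeros((420,800,3),np.uint8);i=0
for im,C in((s,S),(d,D)):
    p=proj(C,P-[0,0,195]).astype(int);x0,y0=p[0]-33,p[1]-35
    a=cv2.resize(im[y0:y0+70,x0:x0+66,::-1],None,fx=6,fy=6,interpolation=cv2.INTER_CUBIC);o[:,400*i:400*i+396]=a;i+=1;print(x0,y0)
cv2.imwrite("pics/c3.png",np.clip(o.astype(float)*1.4,0,255).astype(np.uint8))
E
```

```text
[446.0469553  240.32983931 336.83189536] 12.747813755986302 20.12954145669937
307 206
170 164
```

View pics/c3.png

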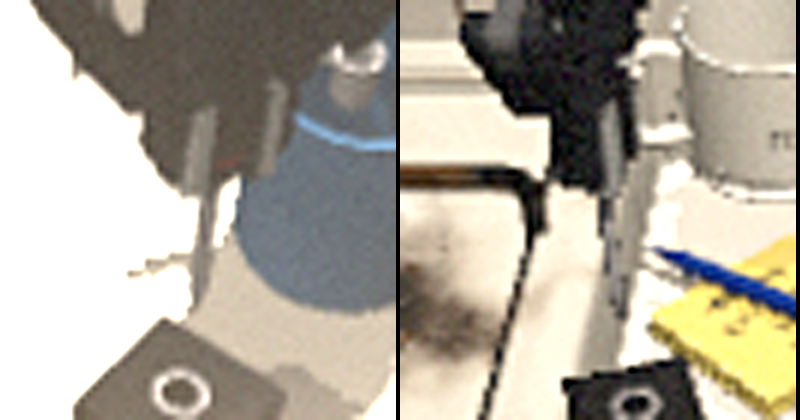

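The thermometer is out of the dock. The tip shows at scene (340.3,257.3) and side (206.7,216.5), the stem top at scene (341.8,236.8) and side (204.3,195.7).

```bash
python3 - <<'E'
from h import *
z=np.load("w3.npz");W=(z["K"],z["M"],z["t"]);S=cam("scene");D=cam("side");P=np.array([446.05,240.33,336.83])
t,e=tri((S,340.3,257.3),(D,206.7,216.5));b,e2=tri((S,341.8,236.8),(D,204.3,195.7))
print("tip",t,e,"top",b,e2,np.linalg.norm(t-b),"offset tip",t-P)
for z in(101,104):print([onz(c,u,v,z).round(1) for c,u,v in((S,340.3,257.3),(D,206.7,216.5))])
print("stem@158",[onz(c,u,v,158).round(1) for c,u,v in((S,341.8,236.8),(D,204.3,195.7))])
# socket ring check of cam bias: known bore at 60
sr=(307+181/6,206+393/6);dr=(170+(636-400)/6,164+405/6)
print("bore",tri((S,*sr),(D,*dr)),proj(W,t),proj(W,b))
im=cv2.imread("pics/w3.png");a=cv2.resize(im[130:330,190:390],None,fx=3,fy=3,interpolation=cv2.INTER_CUBIC)
cv2.imwrite("pics/c4.png",np.clip(a*1.5,0,255).astype(np.uint8))
E
```

```text
tip [444.07281121 236.38788766  99.58696595] [1.5, 1.5] top [446.18527412 237.42667892 152.39050975] [0.8, 0.8] 52.85599137869783 offset tip [  -1.97718879   -3.94211234 -237.24303405]
[array([442.2, 238. , 101. ]), array([445.1, 235.1, 101. ])]
[array([441.5, 240.4, 104. ]), array([444.1, 231.6, 104. ])]
stem@158 [array([443.8, 242.7, 158. ]), array([444.8, 230.5, 158. ])]
bore (array([445.42175196, 236.11617474,  57.82505921]), [1.1, 1.1]) [280.50506671 215.12348285] [282.42397177 247.66052182]
```

View pics/c4.png

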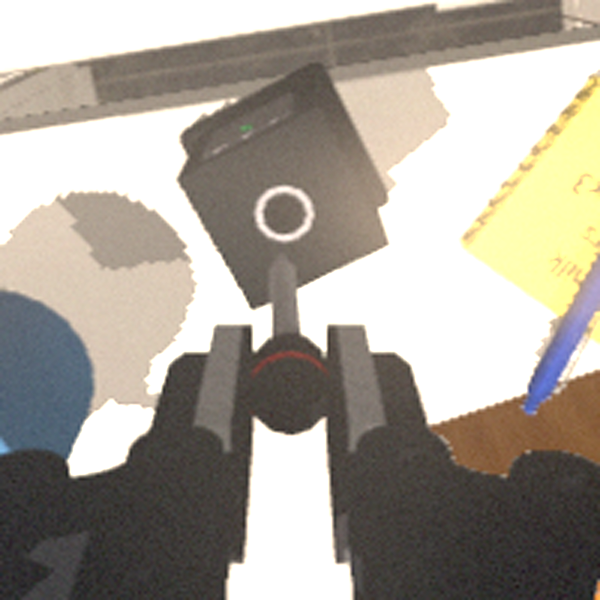

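The wrist crop shows the head between the pads at (290,385) and the tip at crop (280,257), which is wrist (283.3,215.7), with only a slight tilt. I'll move the tip above the sleeve.

jog_arm([
  [0,-0.09,-0.107,0,0,0,0],
  [0,-0.09,-0.107,0,0,0,0],
  [0,-0.09,-0.107,0,0,0,0],
  [0,-0.09,-0.107,0,0,0,0],
  [0,0,0,0,0,0,0],
  [0,0,0,0,0,0,0],
])

```text
t: 5.15
position: [448.9, 100.8, 337.2]
orientation: [0.334, 0.943, 0.0, -0.001]
contact_force: [0.3, 0.3, -0.1]
finger_gap: 13.0
gripper_force: 20.1
```

```bash
python3 - <<'E'
from h import *
o=ctrl.observe();P=o["position"];print(P)
s,S=grab("scene","s5.png");d,D=grab("side","d5.png");w,W=grab("wrist","w5.png");np.savez("w5.npz",K=W[0],M=W[1],t=W[2])
o=np.zeros((560,800,3),np.uint8)
a=cv2.resize(w[150:290,220:340,::-1],None,fx=4,fy=4,interpolation=cv2.INTER_CUBIC);o[:560,:480]=a
for i,(im,C) in enumerate(((s,S),(d,D))):
    p=proj(C,P-[0,0,240]).astype(int);x0,y0=p[0]-30,p[1]-27;print(x0,y0)
    a=cv2.resize(im[y0:y0+54,x0:x0+60,::-1],None,fx=5,fy=5,interpolation=cv2.INTER_CUBIC);o[280*i:280*i+270,490:790]=a
cv2.imwrite("pics/c5.png",np.clip(o.astype(float)*1.4,0,255).astype(np.uint8))
E
```

```text
[448.89492324 100.8000532  337.17162687]
335 183
206 230
```

View pics/c5.png

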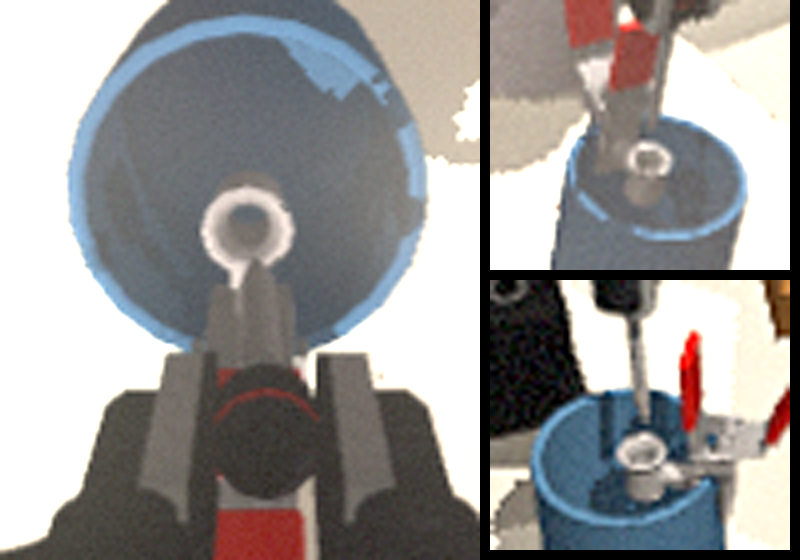

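In the wrist view the tip is at (284.3,215.5) and the sleeve mouth at (282,207). In the side view the tip is at (236.8,258) and the sleeve at (236,264.4). In the scene view the sleeve is at (367,215).

```bash
python3 - <<'E'
from h import *
z=np.load("w5.npz");W=(z["K"],z["M"],z["t"]);S=cam("scene");D=cam("side")
z=np.load("w1.npz");W1=(z["K"],z["M"],z["t"])
print("sleeve tri wrist2",tri((W,282,207),(W1,232.5,185.3)))
print("sleeve fixed",tri((S,367,215),(D,236,264.4)))
sf=tri((S,367,215),(D,236,264.4))[0]
tf=tri((S,368,208),(D,236.8,258))[0];print("tip fixed",tf, "diff",sf-tf)
for zt,zs in((101.5,87),(99,87),(101.5,85)):
    d=onz(W,282,207,zs)-onz(W,284.25,215.5,zt)
    q=R.from_quat(ctrl.observe()["orientation"]).inv().apply(d);print(onz(W,282,207,zs),d,"tool",q)
print("side tip@z",[onz(D,236.8,258,101.5-2.2)+[1.3,1.9,2.2]])
E
```

```text
sleeve tri wrist2 (array([447.13409568,  98.93395291,  84.64684298]), [0.1, 0.1])
sleeve fixed (array([445.20982752,  97.33389246,  84.02924724]), [0.7, 0.7])
tip fixed [446.8568198   95.56173247 101.41177465] diff [ -1.64699228   1.77215999 -17.38252741]
[446.55268232  99.51797747  87.        ] [ -2.64203344  -0.24047123 -14.5       ] tool [ 1.89667394 -1.84430411 14.5013564 ]
[446.55268232  99.51797747  87.        ] [ -3.32472107   0.33113111 -12.        ] tool [ 2.7882022  -1.82919206 12.00180832]
[447.03872058  99.08869375  85.        ] [ -2.15599518  -0.66975494 -16.5       ] tool [ 1.24780563 -1.87238918 16.50103108]
side tip@z [array([450.16182732,  99.67276269, 101.5       ])]
```

jog_arm([
  [0,0.008,-0.006,0,0,0,0],
  [0,0,0,0.02,0,0,0],
  [0,0,0,0.03,0,0,0],
  [0,0,0,0.03,0,0,0],
  [0,0,0,0.02,0,0,0],
  [0,0,0,0,0,0,0],
  [0,0,0,0,0,0,0],
])

```text
t: 6.18
position: [446.6, 100.7, 312.9]
orientation: [0.334, 0.943, 0.0, 0.0]
contact_force: [-0.1, 0.4, 0.5]
finger_gap: 12.8
gripper_force: 20.1
```

```bash
python3 - <<'E'
from h import *
o=ctrl.observe();P=o["position"];print(P,o["contact_force"])
s,S=grab("scene","s6.png");d,D=grab("side","d6.png");w,W=grab("wrist","w6.png")
o=np.zeros((560,800,3),np.uint8)
a=cv2.resize(w[150:290,220:340,::-1],None,fx=4,fy=4,interpolation=cv2.INTER_CUBIC);o[:560,:480]=a
for i,(im,x0,y0) in enumerate(((s,335,183),(d,206,230))):
    a=cv2.resize(im[y0:y0+54,x0:x0+60,::-1],None,fx=5,fy=5,interpolation=cv2.INTER_CUBIC);o[280*i:280*i+270,490:790]=a
cv2.imwrite("pics/c6.png",np.clip(o.astype(float)*1.4,0,255).astype(np.uint8))
E
```

```text
[446.63698209 100.65381967 312.86611212] [-0.06524325  0.35924064  0.54894504]
```

```bash
python3 - <<'E'
import cv2
for f,(x0,x1,y0,y1) in(("w6",(262,308,176,236)),("d6",(222,252,240,275))):
    g=cv2.imread(f"pics/{f}.png",0)[y0:y1,x0:x1]
    print(f,x0,y0)
    for r in g: print("".join("%x"%min(v//14,15) for v in r))
E
```

```text
w6 262 176
5555555555555555555555555555555555555556777777
5555555555555555555555555555555555555555677777
5555555555555555555555555555555555555555567567
5555555555555555555555555555555555555555555556
5555555555555555555555555555555555555555555556
5555555555555555555555555555555555555555555555
5555555555555555555555555555555555555555555555
5555555555555555555555555555555555555555555555
5555555555555555555555555555555555555555555555
5555555555555555555555555555555555555555555555
5555555555555555555555555555555555555555555555
5555555555555555555555555555555555555555555555
5555555555555555555555555555555555555555555555
5555555555555555555555555555555555555555555555
5555555555555555555555555555555555555555555555
5555555555555555555555555555555555555555555555
5555555555555555555555555555555555555555555555
5555555555555555555555555555555555555555555555
5555555555555555555555555555555555555555555555
5555555555555555555554555555555555555555555555
5555555555555555555555555555555555555555555555
5555555555555555555555555555555555555555555555
5555555555555555555555555555555555555555555555
55555555
[... 2126 characters left out ...]
5885137aee43328dee
023332223445677322248833329eee
23332232354468731232554332bfee
43222222355558732323443333afee
222232323554587423224323337bdc
322232223554587423234433346777
333233224554478612234433356666
233232235444478722233232456667
322233234542478753222334666667
433322235543478896323435765435
553322235567667899634435765446
4455223346ab957768a53323567736
4555432348b9847658a62223678a78
4455422357a9635669a32223799acb
45445423459a66779b876444566666
4455542234469999859cb877677777
4555542221244444679ccb76678666
45455423223456777899ba85553423
545542232334567777666653687733
554542322334567777634553456643
455522323334567787522223575442
445422323332566788222246764442
555433333233323431223687654442
```

The wrist pixels show the stem crossing the near rim into the ring, and the side pixels show the ring's near edge unbroken in front of the stem. The tip is in the bore, so I'll lower on.

jog_arm([
  [0,0,0,0.03,0,0,0],
  [0,0,0,0.04,0,0,0],
  [0,0,0,0.04,0,0,0],
  [0,0,0,0.04,0,0,0],
  [0,0,0,0.03,0,0,0],
  [0,0,0,0.008,0,0,0],
  [0,0,0,0,0,0,0],
  [0,0,0,0,0,0,0],
])

```text
t: 7.32
position: [446.7, 100.7, 266.0]
orientation: [0.334, 0.943, 0.0, 0.0]
contact_force: [0.8, -0.1, -0.5]
finger_gap: 12.8
gripper_force: 20.1
```

jog_arm([
  [0,0,0,0.012,0,0,0],
  [0,0,0,0,0,0,0],
  [0.4,0,0,0,0,0,0],
  [0.4,0,0,0,0,0,0],
  [0.4,0,0,0,0,0,0],
  [0.4,0,0,0,0,0,0],
])

```text
t: 8.07
position: [446.5, 100.7, 262.7]
orientation: [0.334, 0.943, 0.0, 0.0]
contact_force: [-0.1, -0.3, -0.2]
finger_gap: 33.9
gripper_force: 0.0
```

```bash
python3 - <<'E'
from h import *
o=ctrl.observe();print(o["position"],o["finger_gap"],o["contact_force"])
s,S=grab("scene","s7.png");d,D=grab("side","d7.png");w,W=grab("wrist","w7.png");np.savez("w7.npz",K=W[0],M=W[1],t=W[2])
for n,im,C in(("s",s,S),("d",d,D),("w",w,W)):
    im=im.astype(int);m=((im[...,0]>40)&(im[...,0]>1.7*im[...,1])&(im[...,0]>1.7*im[...,2])).astype(np.uint8)
    k=np.zeros_like(m);p=proj(C,(447,99,95)).astype(int);k[p[1]-45:p[1]+45,p[0]-45:p[0]+45]=m[p[1]-45:p[1]+45,p[0]-45:p[0]+45]
    N,l,st,ce=cv2.connectedComponentsWithStats(k,connectivity=8)
    print(n,"expected band",proj(C,(447,99,94)),[(st[i].tolist(),ce[i].round(1).tolist()) for i in range(1,N) if st[i][4]>1])
x0,y0=266,200
for r in cv2.cvtColor(w,cv2.COLOR_RGB2GRAY)[y0:y0+36,x0:x0+44]: print("".join("%x"%min(v//14,15) for v in r))
E
```

```text
[446.50813235 100.70204096 262.71474672] 33.87554303133884 [-0.0664776  -0.30772054 -0.2497282 ]
s expected band [366.25010004 211.39193791] [([349, 175, 3, 2, 5], [350.2, 175.6]), ([353, 183, 3, 9, 12], [353.8, 187.0])]
d expected band [235.79496522 259.95409555] [([257, 214, 3, 8, 8], [257.8, 217.5]), ([260, 226, 2, 3, 3], [260.3, 227.0]), ([261, 230, 2, 7, 7], [261.6, 233.0]), ([263, 238, 4, 3, 6], [264.0, 239.5]), ([268, 239, 3, 2, 3], [269.0, 239.7]), ([274, 239, 2, 1, 2], [274.5, 239.0]), ([277, 238, 3, 1, 3], [278.0, 238.0]), ([243, 240, 5, 20, 76], [245.3, 250.0]), ([261, 244, 11, 19, 70], [266.3, 253.1])]
w expected band [283.36989279 259.14363532] [([272, 248, 26, 10, 62], [285.8, 250.9]), ([297, 260, 2, 5, 9], [297.4, 262.1]), ([271, 265, 2, 2, 3], [271.3, 265.7])]
45545545444544544454444444445544454555554545
55445444545444444444444444444444444444454455
54544545444444454444444444444444444544544455
54554455544444444444444444444444444444445445
54444444444444444444444444444444444444444455
44544445444444444444444444444444444444444444
4455444444444444444444444444444444444444444
[... 606 characters left out ...]
4444444443443434444444444
44444444444344444555455544444444444444444444
44444444444444444544445443443444444444444444
44444444444444445545554444443333444444444444
44444444444344445444455444343434443444444444
44444444443343445545555544433444434444444444
44444444444443445444555554444334334444444444
44444444344444444554455554443444444444344444
44444444344444445544444544444444434444433444
44444444344444544444444454434334444344444333
44444343444444444444444445443334344443443444
44443444444444444444444445554344443333334333
44444444544444544444444444554444444444334333
43434444444444544444444444544433333333433333
33443444444454444444444444444433333333343344
33343444444444444444444444444433433333333433
```

jog_arm([
  [0.5,0,0,-0.02,0,0,0],
  [0.7,0,0,-0.1,0,0,0],
  [1,0,0,-0.2,0,0,0],
  [1,0,0,-0.08,0,0,0],
  [1,0,0,0,0,0,0],
  [1,0,0,0,0,0,0],
])

```text
t: 8.98
position: [446.1, 100.7, 361.5]
orientation: [0.334, 0.943, -0.0, -0.001]
contact_force: [-0.5, -0.1, -0.8]
finger_gap: 85.3
gripper_force: 0.0
```

```bash
cat > red.py <<'E'
from h import *
def reds(im,C,pt,hw=45,thr=1.7):
    im=im.astype(int);m=((im[...,0]>40)&(im[...,0]>thr*im[...,1])&(im[...,0]>thr*im[...,2])).astype(np.uint8)
    k=np.zeros_like(m);p=proj(C,pt).astype(int);a,b,c,d=max(p[1]-hw,0),p[1]+hw,max(p[0]-hw,0),p[0]+hw
    k[a:b,c:d]=m[a:b,c:d];k=cv2.dilate(k,np.ones((3,3),np.uint8))&k|k
    N,l,st,ce=cv2.connectedComponentsWithStats(k,connectivity=8)
    return [(st[i].tolist(),ce[i].round(1).tolist()) for i in range(1,N) if st[i][4]>1]
def asc(im,x0,y0,w,h):
    print(x0,y0)
    for r in cv2.cvtColor(im,cv2.COLOR_RGB2GRAY)[y0:y0+h,x0:x0+w]: print("".join("%x"%min(v//14,15) for v in r))
E
python3 - <<'E'
from red import *
o=ctrl.observe();print(o["position"],o["finger_gap"])
s,S=grab("scene","s8.png");d,D=grab("side","d8.png");w,W=grab("wrist","w8.png");np.savez("w8.npz",K=W[0],M=W[1],t=W[2])
for n,im,C in(("s",s,S),("d",d,D),("w",w,W)):
    print(n,proj(C,(447,99,94)),reds(im,C,(447,99,94)))
asc(s,350,195,34,30);asc(d,222,245,30,30)
E
```

```text
[446.08429054 100.69780216 361.5286227 ] 85.34490467904288
s [366.25010004 211.39193791] [([349, 175, 11, 17, 123], [354.0, 184.0]), ([359, 185, 11, 16, 104], [363.7, 192.7])]
d [235.79496522 259.95409555] [([257, 214, 2, 3, 5], [257.4, 215.0]), ([258, 218, 3, 4, 5], [258.6, 219.8]), ([260, 227, 3, 6, 7], [261.0, 229.1]), ([262, 235, 2, 2, 2], [262.5, 235.5]), ([277, 237, 3, 2, 4], [278.2, 237.8]), ([263, 239, 1, 2, 2], [263.0, 239.5]), ([265, 239, 3, 2, 4], [265.8, 239.8]), ([271, 239, 5, 1, 5], [273.0, 239.0]), ([244, 240, 4, 20, 69], [245.6, 250.0]), ([261, 244, 11, 19, 70], [266.3, 253.1]), ([232, 260, 7, 4, 13], [235.4, 261.5])]
w [285.299258  204.2414551] [([273, 233, 26, 16, 322], [286.0, 241.6])]
350 195
76799cccb854445445bfffffffffffeeed
668dccbcb754555446dffffffffffffdee
667bcbbbb545555448fffffffffffffede
6668cbbcb554545459ffffffffffffffec
6668cbbb955545558ffffffffffffffffc
6678baa875555555bfffffffffffffffff
777779a776555565afffffffffffffffff
888768a7666665557effffffffffffffff
a9986799666666559fffffffffffffffff
9998768a66666666bfffffffffffffffff
999aa66676656666aedeffffffff
[... 909 characters left out ...]
6665236aee4332afee
035676654444334322248833328eee
46765445445444223223553332afee
87555455555554223323432432affe
544445454554432223224333347bdc
555555455543212223334433346778
444544455431223222334333346666
454545554532232222333233466667
454545554530122221222234666667
445555555541122222323434766336
544445555431233214624334766546
454545554440010005954323666736
454455444682100017b62223678a78
5545554228b7101239b31224789acb
55555422248866668ab76344666665
4455422221368ab9759cb677776767
5445422322334445689ba676776666
455523233224567778999566543333
445412333334567777766653576733
455422333233567777634553466643
445522223334567777622223565443
455422322323467776322356665442
445422233232335541224687644441
```

The side and scene pixels show the head right on the sleeve ring, and the handles haven't moved. Next I'll turn a quarter and stand over the handles.

jog_arm([
  [1,-0.06,0,0,0,0,0.349],
  [1,0,0,0,0,0,0.349],
  [1,0,0,0,0,0,0.349],
  [1,0,0,0,0,0,0.349],
  [1,0,0,0,0,0,0.349],
  [1,0,0,0,0,0,0.349],
  [1,0,0,0,0,0,0.349],
  [1,0,0,0,0,0,0.349],
  [1,0,-0.12,0,0,0,0.349],
  [1,0,0,0,0,0,0],
  [1,0,0,0,0,0,0],
])

```text
t: 10.5
position: [432.1, 105.7, 362.3]
orientation: [0.902, 0.431, -0.0, -0.0]
contact_force: [-0.2, 0.1, 0.6]
finger_gap: 85.1
gripper_force: 0.0
```

```bash
python3 - <<'E'
from red import *
o=ctrl.observe();P=o["position"];print(P,o["joints"].round(2));Q=R.from_quat(o["orientation"]);print(Q.as_matrix().round(3)[:2,:2])
w,W=grab("wrist","w9.png");np.savez("w9.npz",K=W[0],M=W[1],t=W[2])
print(reds(w,W,(480,72,130),80))
x=np.array([-.777,.629,0]);y=np.array([-.629,-.777,0]);o0=np.array([468.1,82,85])
for n,c in(("sleeve",(27,0,2)),("headtop",(27,0,16)),("inner top",(6,0,58)),("inner bot",(6,0,24)),("lever top",(-41,0,53))):
    print(n,proj(W,o0+c[0]*x+[0,0,c[2]]).round(1),proj(W,o0+c[0]*x+10*y+[0,0,c[2]]).round(1))
im=w.astype(int);m=((im[...,0]>40)&(im[...,0]>1.7*im[...,1])&(im[...,0]>1.7*im[...,2])).astype(np.uint8)
cs,_=cv2.findContours(m,cv2.RETR_EXTERNAL,cv2.CHAIN_APPROX_SIMPLE)
for c in cs:
    if cv2.contourArea(c)>40: print(cv2.boundingRect(c),cv2.approxPolyDP(c,2,True)[:,0].tolist())
# head top check in side view with fixed-camera bias removed
D=cam("side");print("side head top/bottom if seated",proj(D,(445.8,97.1,98.8)),proj(D,(445.8,97.1,84.8)))
# pitcher from w1 / s5 / d5: steel rim, left/right extreme rays need contour; print rim candidates
E
```

```text
[432.09130604 105.70226178 362.33749249] [-0.02 -0.21  2.1  -0.    1.25  0.66]
[[ 0.628  0.778]
 [ 0.778 -0.628]]
[([398, 201, 8, 26, 134], [401.3, 213.4]), ([335, 204, 7, 26, 141], [338.0, 216.5])]
sleeve [303.7 195.1] [303.5 206.2]
headtop [304.7 199.8] [304.5 211.3]
inner top [339.3 217.4] [338.5 231. ]
inner bot [331.8 202.7] [331.3 214.6]
lever top [405.4 215.1] [403.8 228.5]
(335, 204, 7, 26) [[337, 204], [335, 228], [339, 229], [341, 205]]
(398, 201, 8, 26) [[403, 201], [399, 207], [398, 226], [401, 226], [403, 221]]
side head top/bottom if seated [235.47029019 259.00521963] [235.97035462 264.27956751]
```

That last sideways row went the wrong way because the tool had already turned. Nothing was touched. In this view the handles match the model: inner at (338,216.5), lever at (402,213). Next I'll move over them.

jog_arm([
  [1,0.016,0.08,0,0,0,0],
  [1,0,0.08,0,0,0,0],
  [1,0,0.076,0,0,0,0],
  [1,0,0,0.08,0,0,0],
  [1,0,0,0.08,0,0,0],
  [1,0,0,0,0,0,0],
  [1,0,0,0,0,0,0],
])

```text
t: 11.42
position: [480.8, 71.5, 323.4]
orientation: [0.903, 0.43, 0.0, 0.0]
contact_force: [-0.1, -0.7, 0.0]
finger_gap: 85.6
gripper_force: 0.0
```

```bash
python3 - <<'E'
from red import *
o=ctrl.observe();P=o["position"];print(P)
w,W=grab("wrist","w10.png");np.savez("w10.npz",K=W[0],M=W[1],t=W[2])
im=w.astype(int);m=((im[...,0]>40)&(im[...,0]>1.7*im[...,1])&(im[...,0]>1.7*im[...,2])).astype(np.uint8)
cs,_=cv2.findContours(m,cv2.RETR_EXTERNAL,cv2.CHAIN_APPROX_SIMPLE)
for c in cs:
    if cv2.contourArea(c)>30: print(cv2.boundingRect(c),cv2.approxPolyDP(c,2,True)[:,0].tolist())
x=np.array([-.777,.629,0]);y=np.array([-.629,-.777,0]);o0=np.array([468.1,82,85])
for n,c in(("inner top",(6,0,58)),("lever top",(-41,0,53))):
    print(n,proj(W,o0+c[0]*x-10*y+[0,0,c[2]]).round(1),proj(W,o0+c[0]*x+10*y+[0,0,c[2]]).round(1))
print("fingers mid",proj(W,P-[0,0,219.5]))
E
```

```text
[480.84435966  71.46822916 323.38559247]
(293, 224, 33, 35) [[293, 224], [294, 238], [319, 258], [324, 257], [324, 228], [318, 228], [317, 232], [315, 230], [312, 233], [309, 230], [304, 231], [305, 228], [296, 228]]
(238, 213, 16, 50) [[250, 213], [246, 215], [238, 233], [241, 262], [247, 261], [253, 239]]
inner top [243.4 231.7] [244.8 264.4]
lever top [327.8 228.3] [326.4 260.1]
fingers mid [284.72883443 223.28220452]
```

jog_arm([
  [1,0,0,0.08,0,0,0],
  [1,0,0,0.085,0,0,0],
  [1,0,0,0,0,0,0],
  [0.8,0,0,0,0,0,0],
  [0.7,0,0,0,0,0,0],
  [0.64,0,0,0,0,0,0],
  [0.62,0,0,0,0,0,0],
  [0.62,0,0,0,0,0,0],
], force=22)

```text
t: 12.48
position: [480.3, 71.8, 281.5]
orientation: [0.903, 0.431, 0.0, 0.0]
contact_force: [-0.5, 1.2, -0.6]
finger_gap: 52.9
gripper_force: 0.0
```

```bash
python3 - <<'E'
from red import *
o=ctrl.observe();print(o["position"],o["finger_gap"],o["gripper_force"],o["contact_force"])
w,W=grab("wrist","w11.png")
P=o["position"];hsv=cv2.cvtColor(w,cv2.COLOR_RGB2HSV)
im=w.astype(int);m=((im[...,0]>40)&(im[...,0]>1.7*im[...,1])&(im[...,0]>1.7*im[...,2])).astype(np.uint8)
for r in range(235,330,8):
    q=np.flatnonzero(m[r,180:400])+180; print(r,[(int(a[0]),int(a[-1])) for a in np.split(q,np.flatnonzero(np.diff(q)>2)+1) if len(a)])
asc(w[:, ::2],90,262,110,14)
E
```

```text
[480.31077069  71.76349102 281.54389471] 52.94759534831547 0.0 [-0.45287585  1.20051467 -0.61128928]
235 [(200, 203), (211, 214)]
243 [(236, 245), (296, 309)]
251 [(233, 245), (296, 320)]
259 [(229, 246), (296, 331)]
267 [(226, 246), (296, 340)]
275 [(224, 245), (303, 339)]
283 [(225, 243), (311, 339)]
291 [(225, 241), (319, 338)]
299 [(226, 239), (328, 338)]
307 [(228, 236)]
315 []
323 []
90 262
44444444443323366666533234444444456665888888888ceeeeeefe86555555455545554555545333333366666643333b855555566666
444444444333224666665232444444444578889aaabbabbceeeeeeffd55554555555554455554544333333566666433337a55556665666
44444444433223466666422334434444448aaaabbbbbbbbdeeeefefff75555555555545445555554333333466666523334d55555555666
4444444443333366666632334444444455888cdddddddeeeeeeeeefffe5554555555545445455555333333376666633333a55555566666
4444444433333366666633234443445455779eeeeeeeeeeeeeeeeeffff5555555555444544455544433333366666643333785555556566
444444443233346666653323444444544577ceeeeeeeeeeeeeeeeeffff55555555555444444555554333333566666533334b5555655555
4444444432333466666522334444455545
[... 153 characters left out ...]
45544333333466666633332a5555555555
44444443233336666663322444444444447eeeeeeeeeeeeeeeeeeeffffe555545555544554545554333333336666664322378555555556
44444442332346666653323445434455559eeeeeeeeeeeeeeeeeeefffff855555455445554455554333333336666665333239555555555
4444444222335666665233344444545555deeeeeeeeeeeeefeeeeeeffffd5555555554444444454443333333566666523223b555555556
4444443322236666664223344444445458eeeeeeeeeeeeeeeeeeeeefffff85555455554544454444333333334666666332228855555555
444444323323666666322234444445545aeeeeeeeeeeeeeeeeeeeeefffffe5555545444454444544333333333766666322333b55555556
444444233334666666332244454445445beeeeeeeeeeeeeeeeeeeeeeeffff8555555554444445444433333333566666532322a55555555
```

jog_arm([
  [0.58,0,0,0,0,0,0],
  [0.55,0,-0.005,0,0,0,0],
  [0.52,0,-0.005,0,0,0,0],
  [0.49,0,-0.005,0,0,0,0],
  [0.46,0,-0.005,0,0,0,0],
  [0.46,0,0,0,0,0,0],
], force=22)

```text
t: 13.28
position: [476.9, 75.0, 282.8]
orientation: [0.902, 0.431, 0.001, 0.0]
contact_force: [-1.7, -0.7, 7.1]
finger_gap: 39.9
gripper_force: 8.7
```

```bash
python3 - <<'E'
from red import *
o=ctrl.observe();print(o["position"],o["finger_gap"],o["gripper_force"],o["contact_force"],o["wrist_torque"])
D=cam("side");d,_=grab("side","d12.png");print(reds(d,D,(480,72,110),50))
E
```

```text
[476.92384239  74.98978417 282.75148642] 39.85418520175836 8.744927393272519 [-1.67158717 -0.70228995  7.14357379] [0.16846587 0.49585972 0.08124442]
[([295, 235, 4, 2, 5], [296.4, 235.6]), ([305, 234, 2, 1, 2], [305.5, 234.0]), ([288, 237, 3, 1, 3], [289.0, 237.0]), ([292, 236, 2, 1, 2], [292.5, 236.0]), ([263, 239, 2, 2, 3], [263.3, 239.7]), ([244, 240, 5, 21, 82], [246.3, 249.7]), ([260, 243, 7, 19, 42], [263.1, 251.7]), ([234, 261, 6, 3, 11], [236.5, 261.7])]
```

jog_arm([
  [0.43,0,-0.006,-0.003,0,0,0],
  [0.4,0,-0.005,-0.003,0,0,0],
  [0.37,0,-0.005,-0.002,0,0,0],
  [0.34,0,-0.005,-0.002,0,0,0],
  [0.3,0,-0.004,0,0,0,0],
  [0.2,0,0,0,0,0,0],
  [0.1,0,0,0,0,0,0],
], force=22)

```text
t: 14.2
position: [471.6, 78.8, 284.0]
orientation: [0.903, 0.431, 0.0, 0.0]
contact_force: [0.1, 1.1, 4.4]
finger_gap: 27.2
gripper_force: 23.9
```

```bash
python3 - <<'E'
from red import *
o=ctrl.observe();print(o["position"],o["finger_gap"],o["gripper_force"],o["contact_force"],o["wrist_torque"])
D=cam("side");d,_=grab("side","d13.png");print(reds(d,D,(480,72,110),50))
E
```

```text
[471.64652231  78.83211117 284.01180641] 27.20160241023343 23.866781294345856 [0.09131909 1.10877804 4.38007407] [0.17280532 0.08935793 0.03267937]
[([293, 235, 5, 2, 7], [295.1, 235.7]), ([301, 235, 3, 1, 3], [302.0, 235.0]), ([286, 237, 4, 1, 4], [287.5, 237.0]), ([281, 238, 2, 1, 2], [281.5, 238.0]), ([244, 241, 5, 20, 82], [245.9, 250.3]), ([257, 240, 3, 21, 40], [257.7, 250.1]), ([233, 261, 7, 3, 13], [235.9, 261.8])]
```

The handles are fully squeezed (27.2 mm) and the head is still seated. Lifting now.

jog_arm([
  [0.1,0,0,-0.02,0,0,0],
  [0.1,0,0,-0.04,0,0,0],
  [0.1,0,0,-0.06,0,0,0],
  [0.1,0,0,-0.06,0,0,0],
  [0.1,0,0,-0.06,0,0,0],
  [0.1,0,0,-0.06,0,0,0],
  [0.1,0,0,-0.04,0,0,0],
  [0.1,0,0,0,0,0,0],
  [0.1,0,0,0,0,0,0],
])

```text
t: 15.38
position: [471.4, 78.8, 368.4]
orientation: [0.903, 0.431, -0.0, -0.0]
contact_force: [0.4, 1.4, -1.0]
finger_gap: 26.8
gripper_force: 23.2
```

```bash
python3 - <<'E'
from red import *
o=ctrl.observe();P=o["position"];print(P,o["finger_gap"],o["gripper_force"],o["contact_force"])
s,S=grab("scene","s14.png");d,D=grab("side","d14.png");w,W=grab("wrist","w14.png");np.savez("w14.npz",K=W[0],M=W[1],t=W[2])
G=P-[0,0,155-42+0];c=P-[0,0,157+42]
print("side reds",reds(d,D,G-[0,0,40],50));print("scene reds",reds(s,S,G-[0,0,40],50))
# pitcher rim: compare pixel ring. side/scene masks: steel grey-violet; print ascii at 1/2 scale around pitcher
for im,C in((s,S),(d,D)):
    p=proj(C,(553,-33,85)).astype(int);asc(im[::2,::2],p[0]//2-24,p[1]//2-18,50,40)
E
```

```text
[471.35284115  78.84999634 368.36079272] 26.84718989480298 23.22525054216385 [ 0.40920078  1.44815345 -0.9574656 ]
side reds [([290, 176, 2, 5, 5], [290.6, 178.0]), ([267, 183, 3, 2, 3], [268.0, 183.3]), ([295, 187, 2, 2, 2], [295.5, 187.5]), ([268, 191, 2, 1, 2], [268.5, 191.0]), ([254, 197, 4, 28, 62], [255.4, 211.5]), ([279, 202, 1, 2, 2], [279.0, 202.5]), ([240, 204, 6, 22, 98], [243.0, 214.2]), ([230, 227, 6, 2, 8], [232.6, 227.8]), ([260, 226, 3, 11, 14], [261.2, 230.8]), ([277, 235, 2, 2, 2], [277.5, 235.5]), ([293, 235, 5, 2, 6], [295.2, 235.7]), ([285, 236, 3, 2, 3], [286.0, 236.7]), ([289, 237, 2, 1, 2], [289.5, 237.0]), ([263, 238, 9, 3, 11], [266.3, 239.5]), ([273, 239, 2, 1, 2], [273.5, 239.0]), ([277, 238, 3, 1, 3], [278.0, 238.0]), ([281, 238, 2, 1, 2], [281.5, 238.0])]
scene reds [([359, 141, 10, 18, 127], [363.5, 149.3]), ([373, 180, 2, 1, 2], [373.5, 180.0])]
147 63
332327998779888888777766cffff43333333333333333444c
333349998869989888777769fffff733332333333333334445
33338999988988888887777bfffffa33333333333333334444
23349999989988888877776dffffffba333443333333344444
[... 3184 characters left out ...]
5549cbbbbbabaa45555447d89cdccceeeeede
eeeee8888888455557cbaaaaaba555555bc899dcccdeeeeeee
eeeed888888844556669dbbabb45446ada8999ecdceeeeeede
eeeeee8888884556666777bccbaacdc899998beeeeeeeeedee
eeeeee9888884456667777888888989999999beeeeeeeeeeee
eeeeeee8888845556677788888889998a9999beeeeeeeeeeee
eeeeeee9888655566677778888889987ab998eeeeeeeeeeeee
eeeeeeee8898555666777778888999847bc98eeeeeeeeeeeee
eeeeeeeee8885555667778888899984779ca8eeeeeeeeeedee
eeeeeeeeed884556677778788889985796bc9eeeeeeeeeeeee
eeeeeeeeeea845566677778888889856998cceeeeeeeeeeeee
eeeeeeeeeee565666677878888999856997bceeeeeeeedeeee
eeeeeeeeeeed855566777788889998599989ddeeeeeeeeeeee
eeeeeeeeeeeed75666777888898985799996cbeeeeeeeeeeee
```

The lift is clean: the band moved up with the clip, seen in the side view at (232.6,227.8). Now I'll measure the pitcher rim with radial edge searches in several views.

```bash
python3 - <<'E'
from h import *
from scipy.optimize import least_squares
def L(f): z=np.load(f);return (z["K"],z["M"],z["t"])
# w0: camera at start pose, reconstruct from w1 by translation of the TCP
W1=L("w1.npz");c1=-W1[1].T@W1[2];c0=c1+np.array([649.83-500.19,0.04-97.49,403.81-405.0])
W0=(W1[0],W1[1],-W1[1]@c0)
def fit(f,C,cen,z,tag):
    g=cv2.GaussianBlur(cv2.imread(f"pics/{f}.png",0),(3,3),0).astype(float);pts=[]
    for a in np.radians(np.arange(0,360,3)):
        rr=np.arange(38,50,.25);P=[proj(C,(cen[0]+r*np.cos(a),cen[1]+r*np.sin(a),z)) for r in rr]
        v=np.array([cv2.getRectSubPix(g.astype(np.float32),(1,1),(float(p[0]),float(p[1])))[0,0] for p in P])
        k=v.argmax()
        if 3<k<len(v)-4 and v[k]-max(v[:k].min(),v[k:].min())>20: pts.append(P[k])
    X=np.array([onz(C,*p,z)[:2] for p in pts])
    q=least_squares(lambda q:np.hypot(*(X-q[:2]).T)-q[2],[*cen[:2],43],loss="soft_l1",f_scale=.5).x
    print(tag,z,len(X),q.round(1),"mad",np.median(abs(np.hypot(*(X-q[:2]).T)-q[2])).round(2));return q
for z in(80,85):
  for f,C,tag in(("w1",W1,"w1"),("w0",W0,"w0"),("d0",cam("side"),"side"),("s0",cam("scene"),"scene")):
    q=[553,-34]
    for _ in range(3): q=fit(f,C,q[:2],z,tag) if _==2 else q
E
```

```text
w1 80 49 [555.2 -38.   43.2] mad 0.38
w0 80 29 [552.9 -36.8  43.2] mad 0.13
side 80 35 [555.3 -34.   42.7] mad 0.19
scene 80 18 [554.3 -40.2  42. ] mad 0.25
w1 85 74 [554.5 -34.6  42.6] mad 0.37
w0 85 33 [554.6 -35.   42.4] mad 0.13
side 85 40 [553.3 -37.1  42.6] mad 0.23
scene 85 42 [553.  -33.8  42.4] mad 0.34
```

The two wrist views agree at z = 85: rim centre (554.5,-34.8), mid-wall radius 42.5. Keeping the yaw puts the jaws at azimuth -39°, well away from both handle and lip. First I'll check the clip's pose in the gripper.

jog_arm([
  [0.1,-0.014,0.07,0,0,0,0],
  [0.1,-0.024,0.117,0,0,0,0],
  [0.1,-0.03,0.15,0,0,0,0],
  [0.1,-0.03,0.15,0,0,0,0],
  [0.1,-0.028,0.13,0,0,0,0],
  [0.1,-0.02,0.1,0,0,0,0],
  [0.1,0,0,0,0,0,0],
  [0.1,0,0,0,0,0,0],
])

```text
t: 16.52
position: [587.8, -62.4, 368.4]
orientation: [0.903, 0.43, -0.0, -0.0]
contact_force: [0.5, 0.4, -0.7]
finger_gap: 27.1
gripper_force: 23.2
```

```bash
python3 - <<'E'
from red import *
o=ctrl.observe();P=o["position"];print(P,o["finger_gap"],o["gripper_force"],o["orientation"])
s,S=grab("scene","s15.png");d,D=grab("side","d15.png");w,W=grab("wrist","w15.png");np.savez("w15.npz",K=W[0],M=W[1],t=W[2])
b=np.array([1.3,1.9,2.2]);x=np.array([-.777,.629,0]);y=np.array([-.629,-.777,0])
def cl(o0,c): return o0+c[0]*x+c[1]*y+np.array([0,0,c[2]])
pts={"head":(27,0,9),"tip":(27,0,-60),"inner":(8.6,0,41),"levtop":(-19,0,56),"jin":(2,0,-24)}
for nm,PP in(("lift",np.array([471.35,78.85,368.36])),("now",P),("seat",np.array([471.6,78.8,284.0]))):
    o0=PP+[-3.5,3.2,-199]
    for k,c in pts.items(): print(nm,k,"side",proj(D,cl(o0,c)-b).round(1),"scene",proj(S,cl(o0,c)-b).round(1),"wrist",proj(W,cl(o0,c)).round(1) if nm=="now" else "")
print("side",reds(d,D,P-[0,0,150],40));print("scene",reds(s,S,P-[0,0,150],40))
o0=P+[-3.5,3.2,-199]
for im,C,k in((d,D,"tip"),(s,S,"tip")):
    p=proj(C,cl(o0,pts[k])-b).astype(int);asc(im,p[0]-25,p[1]-28,50,40)
E
```

```text
[587.7793958  -62.42606143 368.44007373] 27.14923100421472 23.201270699501038 [ 9.02603650e-01  4.30472239e-01 -3.49491672e-04 -4.25543207e-04]
lift head side [232.4 227.6] scene [373.7 179.2] wrist 
lift tip side [235.  255.8] scene [368.3 206.2] wrist 
lift inner side [241.6 214.5] scene [371.3 159.7] wrist 
lift levtop side [257.4 209.2] scene [364.9 144.7] wrist 
lift jin side [247.4 243.1] scene [364.5 184.5] wrist 
now head side [335.  254.4] scene [345.8 124.6] wrist [232.2 241. ]
now tip side [331.8 283. ] scene [342.4 150.7] wrist [247.1 205.5]
now inner side [348.5 241.2] scene [343.4 107.2] wrist [258.5 268.6]
now levtop side [367.8 236. ] scene [338.1  94.7] wrist [318.5 286.2]
now jin side [348.6 270.4] scene [338.9 131.3] wrist [276.4 221.2]
seat head side [235.7 261.7] scene [367.  211.8] wrist 
seat tip side [238.1 286.3] scene [362.2 235.5] wrist 
seat inner side [244.5 250.5] scene [364.7 194. ] wrist 
seat levtop side [259.2 246.2] scene [358.8 179.6] wrist 
seat jin side [249.7 275.4] scene [358.6 215.3] wrist 
side [([335, 205, 2, 3, 3], [335.7, 206.0]), ([348, 2
[... 3555 characters left out ...]
9aeffffffff56777777777777777789cbaaa7
9999999999999aefffffffff5677777777777779aacaba7666
9999999999adcefffffffffe898887877777988dfeb8766666
999999ccccefffffffffeeebababa9aa989ababec977666666
ccccceffffffffffeeba9876667889bcbbcbabec9666666676
ffffffffffffffed966667677777777779b8add86656667766
ffffffffffffeb95666666777777777777768ab96666666666
fffffffffffe966666667776777777777777669b8966666766
ffffffffffd86666666677777777777778886678bc85676666
fffffffffc5666666666777777777777778777778ab7666666
ffffffffb6666666666677777777777777767777789b766766
ffffffff86666666666667777777788787778777778a966666
fffffffe766666666666677777777777778777778778ba6666
fffffffc7666666666666777777778778877777777779e6666
```

The head band (335.2,254.4) matches the prediction (335.0,254.4), and the tip and jaws agree within about 2 px. Lowering in two stages.

jog_arm([
  [0.1,0,0,0.03,0,0,0],
  [0.1,0,0,0.05,0,0,0],
  [0.1,0,0,0.05,0,0,0],
  [0.1,0,0,0.04,0,0,0],
  [0.1,0,0,0.02,0,0,0],
  [0.1,0,0,0,0,0,0],
  [0.1,0,0,0,0,0,0],
])

```text
t: 17.55
position: [588.1, -62.4, 322.0]
orientation: [0.903, 0.431, 0.0, 0.0]
contact_force: [0.1, -0.2, -0.4]
finger_gap: 27.2
gripper_force: 23.2
```

```bash
python3 - <<'E'
from red import *
o=ctrl.observe();P=o["position"];print(P,o["contact_force"],o["finger_gap"])
d,D=grab("side","d16.png");w,W=grab("wrist","w16.png");s,S=grab("scene","s16.png")
b=np.array([1.3,1.9,2.2]);x=np.array([-.777,.629,0]);o0=P+[-3.5,3.2,-199]
for k,c in{"head":(27,9),"jin":(2,-24),"jout":(-16,-24),"sad":(-4,0)}.items():
    p=o0+c[0]*x+[0,0,c[1]];print(k,"side",proj(D,p-b).round(1),"scene",proj(S,p-b).round(1),"wrist",proj(W,p).round(1))
u=-x
for r in(41,44):
    p=np.array([554.5,-34.8,85])+r*u;print("rim",r,proj(D,p-b).round(1),proj(S,p-b).round(1),proj(W,p).round(1))
print(reds(d,D,P-[0,0,150],45))
p=proj(D,o0-[0,0,15]-b).astype(int);asc(d,p[0]-30,p[1]-25,56,45)
p=proj(W,o0-[0,0,15]).astype(int);asc(w,p[0]-40,p[1]-25,80,50)
E
```

```text
[588.12736862 -62.35696489 321.95453153] [ 0.07671953 -0.22242233 -0.43633603] 27.240167023397053
head side [332.9 274. ] scene [343.3 142.4] wrist [230.6 240.8]
jin side [346.1 288.8] scene [336.7 148.2] wrist [275. 221.]
jout side [356.6 290.2] scene [333.2 143.9] wrist [300.8 221. ]
sad side [351.  279.9] scene [336.5 138.2] wrist [283.4 234.7]
rim 41 [347.7 294.5] [335.3 152.1] [281.4 214.4]
rim 44 [349.5 294.7] [334.7 151.3] [285.4 214.4]
[([310, 226, 1, 2, 2], [310.0, 226.5]), ([346, 251, 5, 22, 60], [348.0, 261.2]), ([360, 250, 6, 23, 85], [362.6, 260.8]), ([330, 273, 7, 3, 14], [333.1, 274.4])]
317 260
ddddddddddddddddddddda12025876234aeddddddded323326885021
ddddddddddddddddddddda11137885134aedddddddec124337885111
ddddddddddddddddddddda01037873235bedddddddda134337874112
ddddddddddddddddddddda11037872238dddddddddda133348873213
ddddddddddddddddddddc701048872238cddddddddd7123358873207
ddddddddddddddddddddd800158872339dddddddddd7132258871117
dddddddddddddddddddded2105886123aeddddddddd8143368752126
dddddddddddddddddddedd9865875135aeddddedded813337875112a
ddddddddddddddc978bddeeed7
[... 5440 characters left out ...]
44445679bbb96666555556666666666666666666555555674445
22322337976666666653233344444444567abbbb9666666554455666666666666665555555554445
3322235896666666665332334444444456669bcca666678766566666666666666664555555544444
2222237a86666666665323334444444456556aca7666679986666666666666666654454555444444
22223489766666666643333444443444567767766666556887666666666666666664454544544444
22223687666666666533333444444434459cb7667777665666555666666666666654445455444334
3222245666666666653332344444444446ab86567887778777666666666666666654445455444344
32333346666666666532223344444444567bdb66678767899ab96666666666666654444444544434
3333325666666666642323334444343455aeec56667766789bbca666666666666654454445544443
```

The wrist pixels show the rim edge at columns 280–284, between the inner jaw's pad face (275) and the outer jaw (302). The wall sits about 1 mm nearer the inner jaw than planned, so I'll shift 1 mm inward and go down.

jog_arm([
  [0.1,0,-0.004,0,0,0,0],
  [0.1,0,0,0.02,0,0,0],
  [0.1,0,0,0.03,0,0,0],
  [0.1,0,0,0.03,0,0,0],
  [0.1,0,0,0.024,0,0,0],
  [0.1,0,0,0.012,0,0,0],
  [0.1,0,0,0,0,0,0],
  [0.1,0,0,0,0,0,0],
  [0.1,0,0,0,0,0,0],
  [0.1,0,0,0,0,0,0],
])

```text
t: 18.95
position: [587.2, -61.7, 292.6]
orientation: [0.903, 0.431, 0.0, 0.0]
contact_force: [0.3, -0.3, -1.4]
finger_gap: 27.0
gripper_force: 23.2
```

```bash
python3 - <<'E'
from red import *
o=ctrl.observe();P=o["position"];print(P,o["contact_force"],o["finger_gap"],o["gripper_force"],abs(o["qd"]).max())
d,D=grab("side","d17.png");w,W=grab("wrist","w17.png");s,S=grab("scene","s17.png")
b=np.array([1.3,1.9,2.2]);x=np.array([-.777,.629,0]);o0=P+[-3.5,3.2,-199];print(o0)
for k,c in{"head":(27,9),"jin":(2,-24),"x2@-9":(2,-9),"x-10@-9":(-10,-9),"sad":(-4,0)}.items():
    p=o0+c[0]*x+[0,0,c[1]];print(k,"side",proj(D,p-b).round(1),"wrist",proj(W,p).round(1))
for r in(41,44):
    p=np.array([554.5,-34.8,85])-r*x;print("rim",r,proj(D,p-b).round(1),proj(W,p).round(1))
print(reds(d,D,P-[0,0,150],45))
p=proj(W,o0-[0,0,9]).astype(int);asc(w,p[0]-30,p[1]-28,70,36)
# pitcher unmoved? difference of the side view around its foot and handle vs the start
a=cv2.imread("pics/d0.png",0).astype(int);g=cv2.cvtColor(d,cv2.COLOR_RGB2GRAY).astype(int)
print("foot diff",abs(a-g)[310:345,290:360].mean(),"ref",abs(a-g)[330:345,150:210].mean(),"tumbler",abs(a-g)[275:305,210:260].mean())
E
```

```text
[587.18316566 -61.68230748 292.63603329] [ 0.29679748 -0.30665505 -1.4269873 ] 27.0000493692725 23.203489780426025 0.0018220754281293768
[583.68316566 -58.48230748  93.63603329]
head side [330.9 285.5] wrist [230.9 240.8]
jin side [343.8 299.8] wrist [275.3 221. ]
x2@-9 side [344.6 294.2] wrist [274.5 229.2]
x-10@-9 side [351.5 295.1] wrist [293.  229.2]
sad side [348.6 291.3] wrist [283.6 234.7]
rim 41 [347.7 294.5] [282.8 229.3]
rim 44 [349.5 294.7] [287.5 229.3]
[([309, 226, 2, 4, 4], [309.5, 227.5]), ([307, 232, 2, 3, 3], [307.7, 233.0]), ([343, 263, 5, 22, 62], [345.4, 273.7]), ([357, 263, 6, 22, 80], [359.6, 273.5]), ([328, 284, 8, 4, 16], [331.5, 285.9])]
247 201
666666666666666666766676677888887777777777aeffffffffffffffffffffffffff
6666666666666666667666666777888877777777779effffffffffffffffffffffffff
6655666666666666666666767777788887777777779effffffffffffffffffffffffff
5555666666666666666666677777788887777777779dffffffffffffffffffffffffff
5555566666666766666676766777778887777777779dffffffffffffffffffffffffff
5555566666666666676676667677677888777777779defffffffffffffffffffff
[... 1498 characters left out ...]
bbbb96666666666669bb966666666666666666766677766667999999999aefffffff
abbbbbb966666666666789876777556555555555555566665679999999999aefffffff
9bbbbbbb966666666666666679a8555555566654556666766799999999999aefffffff
9bbbbbbbb9666666666666668aaa855655666666666677776778999999999aefffffff
8bbbbbbba7666666666666668aaaa85555556667677666677777789999999aefffffff
9bbbbbba76666666666666667aa9765555655555555666666777777789999aefffffff
babbbbbb96666666666666667aa8555556666555556666666666777777899aefffffff
cbabbbbbb9666666666666667aa95555556666666666666666666677777779efffffff
cb899999997555555666656679aa8555556566666666666666666676776668dfffffff
foot diff 9.521632653061225 ref 10.568888888888889 tumbler 9.29
```

The jaw ends are about 15 mm below the rim and the saddle about 8.6 mm above it. The wall runs between the jaws with several millimetres clear on each side, nothing shows load, and the pitcher and tumbler look unchanged. Handing in.

```bash
python3 -c "
from bench import ctrl
print(ctrl.close_job())"
```

```text
the job is handed in; nothing more can be done
None
```

I handed the job in at about 19 s of the 61 s allowed: the thermometer is seated in the clip, and the squeezed-open clip is held over the pitcher rim with its jaw ends about 15 mm below it. By my image measurements nothing touches the steel; no verdict was returned.

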